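# Zero the tube bender's angle dial

## Robot

A 7-joint arm with a two-finger parallel gripper is mounted at the origin on the work surface. World frame = base frame: x ahead of the robot, y to its left, z up, the work surface at z = 0. Lengths are in m, angles in rad, forces in N, time in s.
With the tool pointing down it reaches from about 0.35 to 0.775 m from the base axis. Payload 3.1 kg.
Tool frame: the origin (TCP) lies on the centre line of the jaws, within the pads' length; the fingertips stand 14 mm ahead of it and the grasp point (between the pads) lies 5 mm behind it; z points along the fingers, y is the direction in which the jaws open and shut (so a half turn about z gives the same grasp; the last joint's range is limited). The gripper opens to 85 mm and grips with 20 to 120 N. Pads are 22 mm wide; open, the fingers measure 114 mm over their backs; the gripper's body (76 mm by 85 mm) begins 54 mm behind the grasp point. The pads swing forward as they close: fully open they stand 13 mm farther back than shut.
Start: joints at [1.189, 0.311, 0.014, 1.512, -0.004, 1.319, -0.027], TCP at [0.183, -0.519, 0.245] pointing down, gripper open.
Joint ranges: [-2.7, 2.7], [-0.3, 1.91], [-1.27, 1.3], [0.12, 2.57], [-1.44, 4.58], [0.2, 2.03], [-3.05, 3.05]. Speed limits (rad/s): [2.79, 2.79, 3.14, 3.14, 3.14, 3.14, 3.14].

## Interface

Orientations are given as a unit quaternion [x, y, z, w].
In Python, from workcell import state, get_image, job_done gives the robot as it stands. The module is installed in compiled form; this text tells all that it offers.
- The arm moves only by the tool servo_tool, never from a script. Its argument "commands" is a list of rows, each a list of 3 entries, a list of its own where there are three numbers: the closure in counts, from 0 (fully open) to 255 (shut), then the shift along the tool's x, y, z in mm, then the turn, a rotation vector about the tool's x, y, z in rad. A call has 1 to 12 rows; each row shifts and turns the commanded pose from where the row before left it, along the tool's axes as they then stand; what a row does not reach is not made up. A row lasts 1/12 s, in which the tool goes at most 41.7 mm and 7.16 degrees, less where a joint would pass 70% of its speed; a pose out of reach is approached as far as the arm can. A call is refused whole if a number of a shift passes 41.7 or a number of a turn 0.125, either way. A call with a gripper value outside its range is refused whole. The fingers move at their own pace and stop on an object; "grip_force" is the grip in N (left out, the last holds). Time passes only in rows, so rows that do not move let the fingers close. It gives the time, the measured TCP pose, the force and the opening at its end, in the units of the state.
- state(): the state, without advancing time (a new reading comes with each control period).
- get_image(name): name is "side" or "top"; returns a dict with "image" (400x640x3 uint8, blue, green, red), "vfov" (degrees; the focal length in pixels is half the picture's height over the tangent of half this angle, whatever the lens; pixels are square), "cx", "cy" (the principal point, pixels), "k1" (the pictures are not rectified: a ray, as slopes to the right and down, at radius r is drawn at 1 + k1 r^2 times it, then the intrinsics apply), "position" and "rotation" of the camera in the world. Camera axes: x right, y up, looking along -z (the intrinsics and any distortion apply to the point x, -y, -z); pixel columns grow to the right and rows downward; lengths in m; the calibration is good to about 2 mm. A picture is of the moment at which its call begins. There is no depth.
- job_done(): hands the job in, once; it reports no verdict.
The state is a dict: "time": time; "q": joint angles; "qd": joint speeds; "effort": joint torques, N m; "tcp_pos": TCP position; "eef_rot": TCP orientation; "contact_force": force on the tool from outside, world axes, zero at the start; "ft_torque": the same for the moment, N m; "width": finger opening in m.
Only numpy, scipy, OpenCV 4.12 (cv2) and the standard library are available. Lean on these libraries where they do the work, as an engineer would, in place of code of your own. Each camera call takes 0.05 s, during which the arm holds its last target.

## Task

Before the next tube is bent, zero the big angle dial on the bench tube bender: turn its black bar knob until the pointer stands at the broad zero mark, and let go. Leave the small separate dial's pointer as it is.

Things in the scene. Friction and masses are not known exactly. Their poses are not given: they have to be found in the camera images.
- bend_knob (a joint): Pointer angle of the big dial, rad: 0 = at the zero mark, growing counterclockwise from above; starts at 0.6 to 1.4. Turns from -1.2 to 2.2, no stop or click at zero, stays where left (friction 0.12 N m). Upright axis, on the fixed tube bender: dark plate 220 x 200 x 12 mm, grooved steel wheel 144 mm across, 25 mm tube along one side; dial 124 mm across on the wheel, ticks every 15 degrees.
- bend_grip (a point): Grip point on the big dial's knob, on its turning axis, 89 mm above the bench. The knob is a black upright bar 46 mm long, 16 wide, 46 tall (56 to 102 mm above the bench); pinch it from above across the 16 mm. x axis: along the bar towards the pointer, a flat tapered blade reaching 47 mm from the axis; a white line marks that side; z axis: up. The rest of the bender is below 66 mm.
- zero_mark (a point): Middle of the broad black zero mark (14 x 7 mm) on the big dial's face, 54 mm from the knob's axis, 55 mm above the bench; a dark block 10 mm wide, 9 mm tall stands on the rim just outside it. x axis: from the knob's axis outwards through the mark; z axis: up.
- stop_pointer (a point): Tip of the pointer of the small dial, to be left alone: a separate fixed round dial, 100 mm across its foot, 80 mm across its face, 32 mm above the bench, with a like but smaller bar knob (36 x 12 x 36 mm). The tip lies 30 mm from that knob's axis, 35 mm above the bench; x axis: from that axis towards the tip.

How it is judged:
At the end, for the whole second after the job is handed in: The big dial's pointer rests within 10 degrees (0.18 rad) of the zero mark, and the small dial's pointer tip is within 5 mm of where it was (value of joint bend_knob between -0.18 and 0.18 rad and velocity of joint bend_knob between -0.05 and 0.05 rad/s and distance of stop_pointer from where it was at the start of the episode below 0.005 m); the robot touches nothing.
It fails at once if the small dial's pointer is turned (its tip moves more than 5 mm) (distance of stop_pointer from where it was at the start of the episode above 0.005 m).
It also fails if it takes over 32 s, if anything falls off the work surface, if the arm or the gripper's body presses on something with over 40 N, if the wrist force passes 120 N, or if a joint passes its speed limit or range.

## Working session

There is one attempt and no reset: what is moved stays moved. The work goes in short steps, Python scripts to look and compute and a tool call to move; the robot and the scene stay as the last step left them, time stands still between calls to the robot, and variables do not carry over. Pictures are saved under pics/ and viewed, and the job is handed in when it is done.

Besides the shell and the picture viewer there is one more tool, called after "Request:" as name([rows], argument=value, ...), one row to a line, values as JSON. servo_tool: Moves the arm, as the interface text tells. Its arguments: {"type":"object","properties":{"commands":{"type":"array","items":{"type":"array"}},"grip_force":{"type":"number"}},"required":["commands"]}

```bash
mkdir -p pics
cat > h.py <<'E'
import numpy as np, cv2
from workcell import state,get_image,job_done
from scipy.spatial.transform import Rotation as R
def K(d):
    f=200/np.tan(np.radians(d['vfov'])/2); return np.array([[f,0,d['cx']],[0,f,d['cy']],[0,0,1.]])
def onplane(d,px,z):
    px=np.array(px,float).reshape(-1,1,2)
    u=cv2.undistortPoints(px,K(d),np.array([d['k1'],0,0,0.])).reshape(-1,2)
    Rm=np.array(d['rotation']); Rm=Rm if Rm.shape==(3,3) else R.from_quat(Rm).as_matrix()
    r=np.c_[u[:,0],-u[:,1],-np.ones(len(u))]@Rm.T
    p=np.array(d['position']); return p+r*((z-p[2])/r[:,2])[:,None]
E
python3 - <<'E'
from h import *
for n in('top','side'):
    d=get_image(n); cv2.imwrite(f'pics/{n}0.png',d['image']); print(n,{k:v for k,v in d.items() if k!='image'},d['image'].shape)
print(state())
E
```

```text
top {'vfov': 42.70195985803505, 'cx': 318.2238809551222, 'cy': 204.65096577749276, 'k1': -0.07944969821177711, 'position': array([ 0.50621464, -0.01794872,  0.83002732]), 'rotation': array([-0.05497024,  0.03188128,  0.70632327, -0.70503142])} (400, 640, 3)
side {'vfov': 49.99981541145577, 'cx': 320.8130881391521, 'cy': 198.81020962016214, 'k1': 0.020971108337421954, 'position': array([ 0.46552927, -0.65719062,  0.52189147]), 'rotation': array([ 0.47879407, -0.05484462, -0.08399707,  0.87217705])} (400, 640, 3)
{'time': 0.1, 'q': array([ 1.18928077,  0.31162888,  0.01399234,  1.51288493, -0.00441101,
        1.31918904, -0.02718829]), 'qd': array([-5.74525626e-05, -1.11524789e-03,  2.56918173e-04, -1.88699329e-03,
       -1.54006633e-03, -9.25686348e-04, -1.50856297e-04]), 'effort': array([ 8.03479743e-04, -3.80853188e+01,  1.46973529e-01, -2.31241053e+01,
        1.24258100e-02,  8.03602132e-03, -1.56142005e-05]), 'tcp_pos': array([ 0.18313566, -0.51796313,  0.24434364]), 'eef_rot': array([ 9.85592549e-01,  1.69133815e-01, -2.13540725e-04, -1.01750043e-03]), 'contact_force': array([-0.28328112, -0.76754672,  0.10103387]), 'ft_torque': array([0.0126238 , 0.0100971 , 0.01059397]), 'width': 0.08535644528586808}
```

View pics/top0.png

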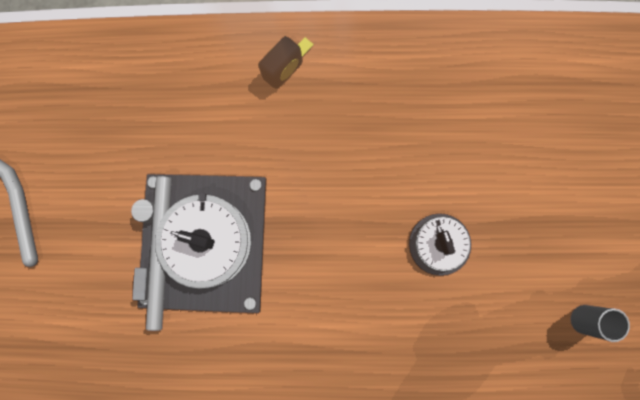

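View pics/side0.png

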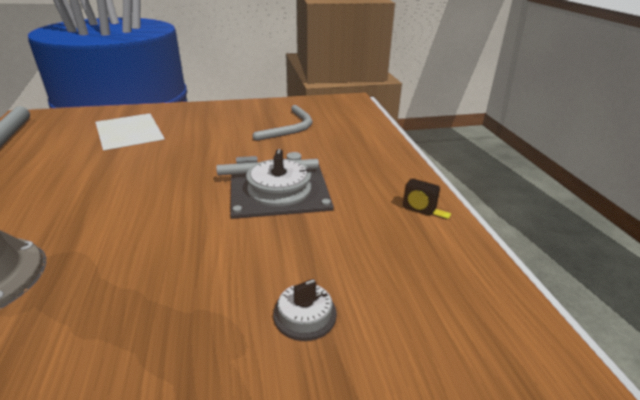

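Top view: the big dial is centred near (202,240), with the zero mark near (203,203) and the pointer tip near (172,234). The small dial is near (443,244). I'll enlarge it and measure.

Run:
```python
from h import *
d=get_image('top'); im=d['image']
cv2.imwrite('pics/z1.png',cv2.resize(im[180:300,140:265],None,fx=5,fy=5,interpolation=cv2.INTER_CUBIC)[:600,:])
# white face of the big dial
g=im.astype(int); m=((g.min(2)>165)).astype(np.uint8); m[:, :155]=0;m[:,262:]=0;m[:180]=0;m[300:]=0
c=max(cv2.findContours(m,0,1)[0],key=cv2.contourArea); h=cv2.convexHull(c); w=onplane(d,h.reshape(-1,2),.055)
(cx,cy),r=cv2.minEnclosingCircle(w[:,:2].astype(np.float32)); print('face',cx,cy,r, cv2.fitEllipse(h))
# dark comps
m=((g.max(2)<60)).astype(np.uint8)
n,l,s,ce=cv2.connectedComponentsWithStats(m)
for i in range(1,n):
    if s[i,4]>8 : print(s[i],ce[i],onplane(d,[ce[i]],.055)[0])
d=get_image('side'); cv2.imwrite('pics/z2.png',cv2.resize(d['image'][135:220,215:335],None,fx=6,fy=6,interpolation=cv2.INTER_CUBIC))
```

```text
face 0.550363302230835 0.21363504230976105 0.10194802284240723 ((185.42572021484375, 241.13426208496094), (117.77129364013672, 123.7220687866211), 60.751007080078125)
[178 230  35  21 397] [198.78589421 240.24937028] [0.54772974 0.19062045 0.055     ]
[436 232  15  22 182] [441.95054945 243.49450549] [ 0.54224126 -0.17935995  0.055     ]
[166 276   4   7  15] [167.8        279.53333333] [0.487635   0.23732432 0.055     ]
[602 312  25  19 304] [615.39802632 320.32565789] [ 0.4247587  -0.44038187  0.055     ]
[572 318  29  19 328] [585.72865854 326.63109756] [ 0.41625436 -0.39375385  0.055     ]
[609 334  11   3  18] [614.77777778 335.22222222] [ 0.40263079 -0.43839423  0.055     ]
```

View pics/z1.png

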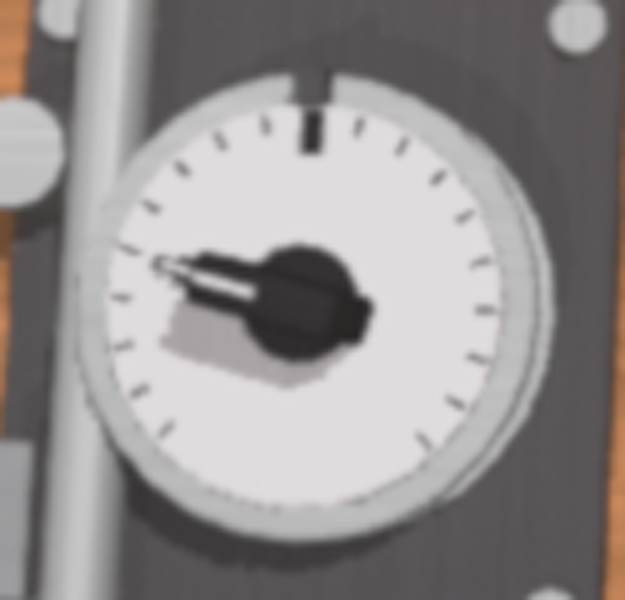

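View pics/z2.png

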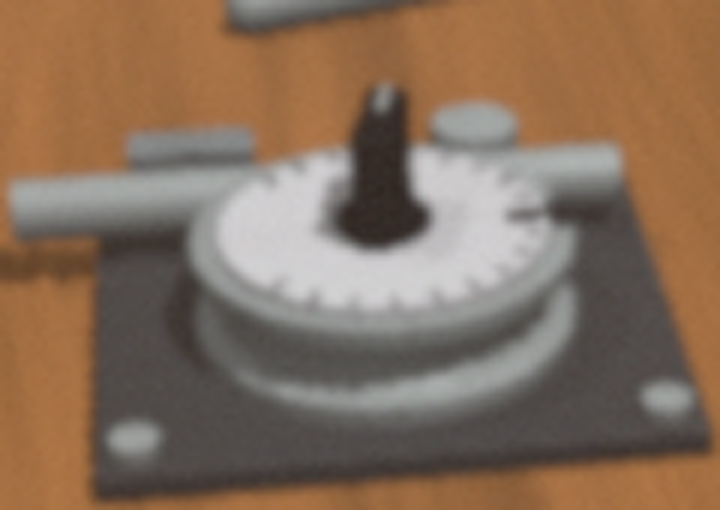

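```bash
cat >> h.py <<'E'
def face(d,z=.055):
    im=d['image']; g=im.astype(int); m=(g.min(2)>200).astype(np.uint8); m[:,:158]=0;m[:,245:]=0;m[:195]=0;m[288:]=0
    m=cv2.morphologyEx(m,cv2.MORPH_OPEN,np.ones((3,3)))
    c=max(cv2.findContours(m,0,1)[0],key=cv2.contourArea); h=cv2.convexHull(c)
    w=onplane(d,h.reshape(-1,2),z)[:,:2]; return cv2.fitEllipse((w*1e4).astype(np.float32).reshape(-1,1,2)),h
E
python3 - <<'E'
from h import *
d=get_image('top'); e,h=face(d); print(e)
c=np.array(e[0])/1e4
zm=onplane(d,[[140+(312-2)/5,180+(130-2)/5]],.055)[0,:2]; v=zm-c; a0=np.arctan2(v[1],v[0]); print(c,zm,np.linalg.norm(v),a0)
for z in(.055,.062,.066):
    t=onplane(d,[[140+(157-2)/5,180+(262-2)/5]],z)[0,:2]-c; print(z,t,np.linalg.norm(t),np.arctan2(t[1],t[0])-a0)
# line ends & bar ends at heights
w=onplane(d,[[140+153/5,180+260/5],[140+252/5,180+290/5]],.102)[:,:2];print(w-c)
print('small',onplane(d,[[443,244]],.032))
s=state();Rm=R.from_quat(s['eef_rot']).as_matrix();print(Rm.round(3),s['tcp_pos'])
E
```

```text
((5481.62939453125, 1891.1673583984375), (1221.7562255859375, 1233.6533203125), 110.30643463134766)
[0.54816294 0.18911674] [0.60122878 0.1870588 ] 0.05310572860348237 -0.03876134800882558
0.055 [0.01222678 0.04547756] 0.04709248883120036 1.3469151960831394
0.062 [0.01173747 0.04319661] 0.04476287547023598 1.3442414363432906
0.066 [0.01145787 0.0418932 ] 0.043431823623196045 1.342584798451666
[[0.0089412  0.03075591]
 [0.00027933 0.0012498 ]]
small [[ 0.54251879 -0.18576292  0.032     ]]
[[ 0.943  0.333 -0.   ]
 [ 0.333 -0.943  0.001]
 [-0.    -0.001 -1.   ]] [ 0.18322535 -0.51824952  0.24476423]
```

Dial centre is (0.548, 0.189) and the face measures 122–123 mm (given 124). The zero mark is 53 mm from the axis (given 54), and its direction is −0.039 rad. The pointer tip is at 47 mm, direction 1.308, so the joint stands at about 1.345. I'll swing the arm over there at a safe height.

Request:
servo_tool([
  [60,[15,0,0],[0,0,-0.027]],
  [60,[34,0,0],[0,0,-0.062]],
  [60,[34,0,0],[0,0,-0.062]],
  [60,[34,0,0],[0,0,-0.062]],
  [60,[34,0,0],[0,0,-0.062]],
  [60,[34,0,0],[0,0,-0.062]],
  [60,[34,0,0],[0,0,-0.062]],
  [60,[34,0,0],[0,0,-0.062]],
  [60,[34,0,0],[0,0,-0.062]],
  [60,[34,0,0],[0,0,-0.062]],
  [60,[34,0,0],[0,0,-0.062]],
  [60,[34,0,0],[0,0,-0.062]],
], grip_force=50)

```text
time: 1.25
tcp_pos: [0.4854, -0.2811, 0.2453]
eef_rot: [0.864, 0.503, 0.001, -0.0]
contact_force: [1.1, -0.3, -1.0]
width: 0.0657
```

Request:
servo_tool([
  [60,[34,0,0],[0,0,-0.062]],
  [60,[34,0,0],[0,0,-0.062]],
  [60,[34,0,0],[0,0,-0.062]],
  [60,[34,0,0],[0,0,-0.062]],
  [60,[34,0,0],[0,0,-0.062]],
  [60,[34,0,0],[0,0,-0.062]],
  [60,[34,0,0],[0,0,-0.062]],
  [60,[34,0,0],[0,0,-0.062]],
  [60,[34,0,0],[0,0,-0.062]],
  [60,[34,0,0],[0,0,-0.062]],
  [60,[20,0,0],[0,0,-0.03]],
  [60,[0,0,0],[0,0,0]],
])

```text
time: 2.25
tcp_pos: [0.5604, 0.0708, 0.2458]
eef_rot: [0.655, 0.756, 0.002, -0.002]
contact_force: [-0.8, 0.5, 0.4]
width: 0.065
```

```bash
cat >> h.py <<'E'
def togo(p,xang):
    s=state();r=R.from_quat(s['eef_rot'])
    t=R.from_matrix(np.c_[[np.cos(xang),np.sin(xang),0],[np.sin(xang),-np.cos(xang),0],[0,0,-1]])
    print('t',s['time'],'tcp',s['tcp_pos'].round(4),'q',s['q'].round(3),'w',s['width'],'F',s['contact_force'].round(1))
    print('shift mm',(r.inv().apply(np.array(p)-s['tcp_pos'])*1e3).round(1),'rotvec',(r.inv()*t).as_rotvec().round(3))
E
python3 -c "
from h import *
togo([.5482,.1891,.15],1.308)"
```

```text
t 2.25 tcp [0.5604 0.0708 0.2458] q [ 0.239  0.392 -0.547  1.452  0.199  1.352 -0.175] w 0.06495113089408736 F [-0.8  0.5  0.4]
shift mm [118.2   4.7  96.6] rotvec [-0.001 -0.006  0.405]
```

Request:
servo_tool([
  [60,[20,1,0],[0,0,0]],
  [60,[30,1,0],[0,0,0]],
  [60,[30,1,10],[0,0,0]],
  [60,[25,1,15],[0,0,0]],
  [60,[13,1,15],[0,0,0]],
  [60,[0,0,15],[0,0,0.08]],
  [60,[0,0,15],[0,0,0.08]],
  [60,[0,0,15],[0,0,0.08]],
  [60,[0,0,11],[0,0,0.08]],
  [60,[0,0,0],[0,0,0.08]],
  [60,[0,0,0],[0,0,0]],
  [60,[0,0,0],[0,0,0]],
])

```text
time: 3.25
tcp_pos: [0.552, 0.179, 0.1494]
eef_rot: [0.796, 0.606, 0.0, 0.0]
contact_force: [-0.1, -0.3, 0.6]
width: 0.065
```

```bash
python3 -c "
from h import *
togo([.5482,.1891,.088],1.308)
for n in ('top','side'):
    d=get_image(n);cv2.imwrite(f'pics/a_{n}.png',d['image'])
"
```

```text
t 3.25 tcp [0.552  0.179  0.1494] q [-0.014  0.484 -0.467  1.556  0.23   1.157 -0.797] w 0.06504233135431593 F [-0.1 -0.3  0.6]
shift mm [ 8.7 -6.3 61.4] rotvec [ 0.    -0.    -0.007]
```

View pics/a_side.png

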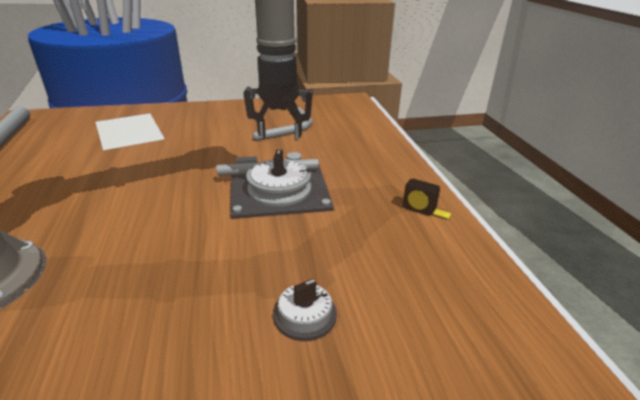

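View pics/a_top.png

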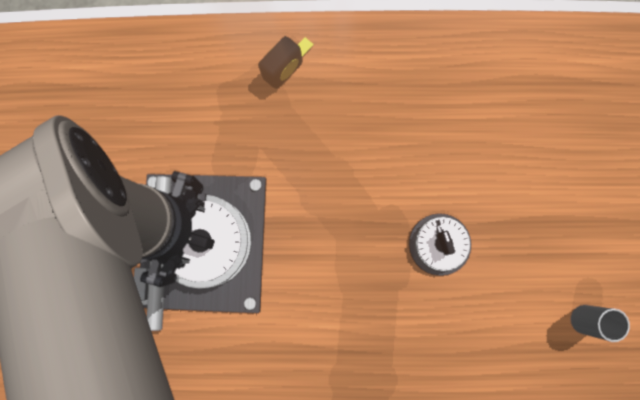

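In the side view, the open jaws hang at (280,130), straddling the knob at (279,162). In the top view the arm hides most of the dial. I'll centre the tool, then lower it.

Request:
servo_tool([
  [60,[5,-3,0],[0,0,0]],
  [60,[4,-3,0],[0,0,-0.007]],
  [60,[0,0,10],[0,0,0]],
  [60,[0,0,10],[0,0,0]],
  [60,[0,0,10],[0,0,0]],
  [60,[0,0,10],[0,0,0]],
  [60,[0,0,10],[0,0,0]],
  [60,[0,0,7],[0,0,0]],
  [60,[0,0,4],[0,0,0]],
  [60,[0,0,0],[0,0,0]],
  [60,[0,0,0],[0,0,0]],
])

```text
time: 4.27
tcp_pos: [0.5486, 0.1889, 0.0881]
eef_rot: [0.794, 0.607, -0.0, -0.0]
contact_force: [-0.3, -0.0, 1.0]
width: 0.0653
```

```bash
python3 -c "
from h import *
togo([.5482,.1891,.088],1.308)
d=get_image('side');cv2.imwrite('pics/b.png',cv2.resize(d['image'][80:220,200:350],None,fx=4,fy=4))
"
```

```text
t 4.2667 tcp [0.5486 0.1889 0.0881] q [-0.043  0.547 -0.451  1.624  0.267  1.032 -0.84 ] w 0.06526790017890526 F [-0.3 -0.   1. ]
shift mm [ 0.1 -0.4  0.1] rotvec [-0.     0.    -0.002]
```

View pics/b.png

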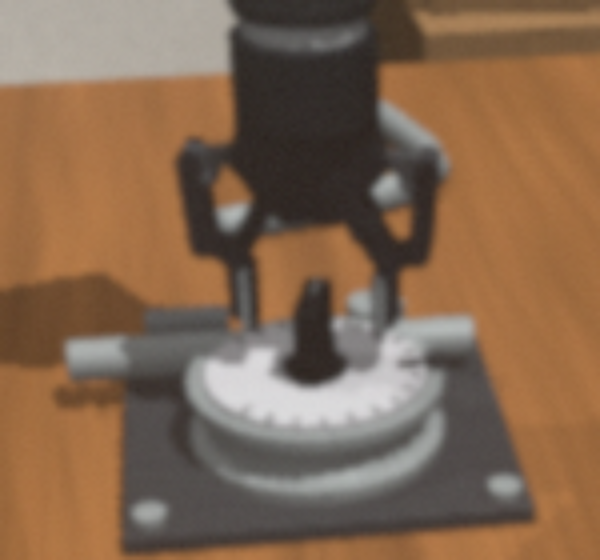

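The jaws stand on both sides of the knob at crop x = 243 and 385, with the knob centred at 316. Closing now.

Request:
servo_tool([
  [120,[0,0,0],[0,0,0]],
  [170,[0,0,0],[0,0,0]],
  [255,[0,0,0],[0,0,0]],
  [255,[0,0,0],[0,0,0]],
  [255,[0,0,0],[0,0,0]],
  [255,[0,0,0],[0,0,0]],
  [255,[0,0,0],[0,0,0]],
  [255,[0,0,0],[0,0,0]],
])

```text
time: 4.98
tcp_pos: [0.5476, 0.1893, 0.0889]
eef_rot: [0.794, 0.608, -0.001, -0.0]
contact_force: [-4.2, 0.1, 5.3]
width: 0.0149
```

```bash
python3 -c "
from h import *
togo([.5482,.1891,.088],-0.039)"
```

```text
t 4.9833 tcp [0.5476 0.1893 0.0889] q [-0.043  0.546 -0.452  1.625  0.266  1.034 -0.84 ] w 0.014868999096489153 F [-4.2  0.1  5.3]
shift mm [-0.   0.7  0.9] rotvec [-1.000e-03  1.000e-03  1.345e+00]
```

Request:
servo_tool([
  [255,[0,0,0],[0,0,0.04]],
  [255,[0,0,0],[0,0,0.08]],
  [255,[0,0,0],[0,0,0.08]],
  [255,[0,0,0],[0,0,0.08]],
  [255,[0,0,0],[0,0,0.08]],
  [255,[0,0,0],[0,0,0.08]],
  [255,[0,0,0],[0,0,0.08]],
  [255,[0,0,0],[0,0,0.08]],
  [255,[0,0,0],[0,0,0.08]],
  [255,[0,0,0],[0,0,0.04]],
  [255,[0,0,0],[0,0,0]],
])

```text
time: 5.9
tcp_pos: [0.548, 0.189, 0.0888]
eef_rot: [0.957, 0.289, -0.0, 0.0]
contact_force: [-3.9, -1.0, 5.6]
width: 0.0152
```

```bash
python3 -c "
from h import *
togo([.5482,.1891,.088],-0.039)"
```

```text
t 5.9 tcp [0.548  0.189  0.0888] q [-0.157  0.521 -0.287  1.629  0.166  1.017 -1.481] w 0.015187203637915973 F [-3.9 -1.   5.6]
shift mm [0.2 0.  0.8] rotvec [0.    0.001 0.624]
```

Request:
servo_tool([
  [255,[0,0,0],[0,0,0.04]],
  [255,[0,0,0],[0,0,0.08]],
  [255,[0,0,0],[0,0,0.08]],
  [255,[0,0,0],[0,0,0.08]],
  [255,[0,0,0],[0,0,0.08]],
  [255,[0,0,0],[0,0,0.08]],
  [255,[0,0,0],[0,0,0.08]],
  [255,[0,0,0],[0,0,0.07]],
  [255,[0,0,0],[0,0,0.034]],
  [255,[0,0,0],[0,0,0]],
  [255,[0,0,0],[0,0,0]],
])

```text
time: 6.82
tcp_pos: [0.5481, 0.1885, 0.0888]
eef_rot: [1.0, -0.019, -0.0, 0.0]
contact_force: [-3.1, -1.9, 6.3]
width: 0.015
```

```bash
python3 -c "
from h import *
togo([.5482,.1891,.088],-0.039)
for n in ('top','side'):
    d=get_image(n);cv2.imwrite(f'pics/c_{n}.png',d['image'] if n=='top' else cv2.resize(d['image'][80:220,200:350],None,fx=4,fy=4))
"
```

```text
t 6.8167 tcp [0.5481 0.1885 0.0888] q [-0.256  0.507 -0.146  1.634  0.084  1.008 -2.037] w 0.015040937905032489 F [-3.1 -1.9  6.3]
shift mm [ 0.  -0.6  0.8] rotvec [0.001 0.001 0.001]
```

View pics/c_side.png

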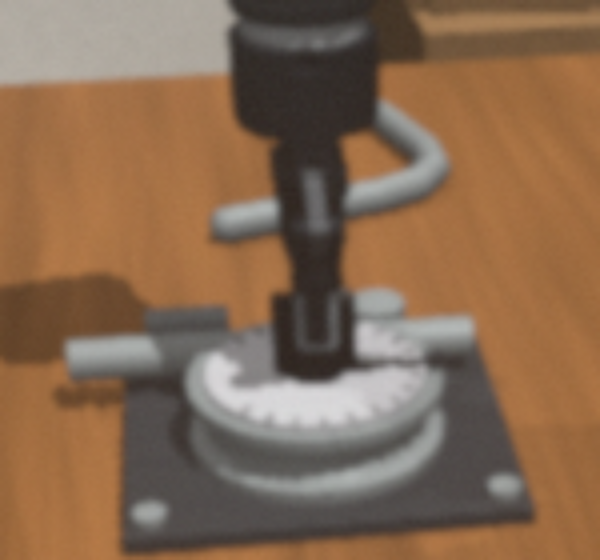

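View pics/c_top.png

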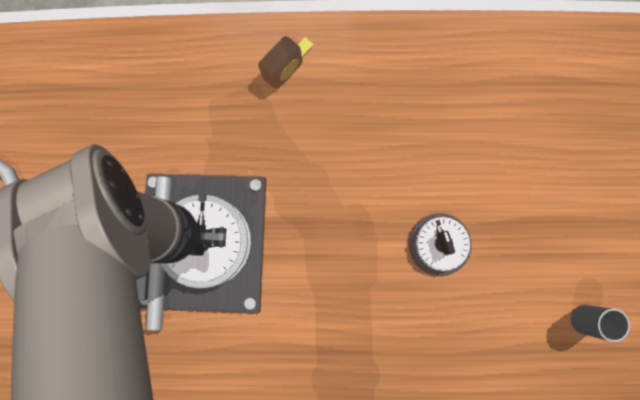

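In the top view the pointer (201,215) points at the zero mark (203,203). I'll open gently, lift off and move clear.

Request:
servo_tool([
  [180,[0,0,0],[0,0,0]],
  [150,[0,0,0],[0,0,0]],
  [110,[0,0,0],[0,0,0]],
  [80,[0,0,0],[0,0,0]],
  [80,[0,0,0],[0,0,0]],
  [80,[0,0,-8],[0,0,0]],
  [80,[0,0,-15],[0,0,0]],
  [80,[0,0,-20],[0,0,0]],
  [80,[0,0,-25],[0,0,0]],
  [80,[0,0,-25],[0,0,0]],
  [80,[0,0,-25],[0,0,0]],
  [80,[0,0,-10],[0,0,0]],
])

```text
time: 7.92
tcp_pos: [0.5505, 0.1898, 0.221]
eef_rot: [1.0, -0.019, 0.004, -0.001]
contact_force: [0.1, -0.4, 1.0]
width: 0.0584
```

Request:
servo_tool([
  [80,[-15,0,0],[0,0,0]],
  [80,[-25,0,0],[0,0,0]],
  [80,[-25,0,0],[0,0,0]],
  [80,[-25,0,0],[0,0,0]],
  [80,[-25,0,0],[0,0,0]],
  [80,[-20,0,0],[0,0,0]],
  [80,[-10,0,0],[0,0,0]],
  [80,[0,0,0],[0,0,0]],
  [80,[0,0,0],[0,0,0]],
])

```text
time: 8.67
tcp_pos: [0.4043, 0.1943, 0.2165]
eef_rot: [1.0, -0.019, 0.001, -0.0]
contact_force: [0.0, 0.4, -0.1]
width: 0.0587
```

```bash
python3 -c "
from h import *
togo([.5482,.1891,.088],-0.039)
d=get_image('top');cv2.imwrite('pics/d.png',d['image']);cv2.imwrite('pics/dz.png',cv2.resize(d['image'][180:300,140:265],None,fx=5,fy=5,interpolation=cv2.INTER_CUBIC))
"
```

```text
t 8.6667 tcp [0.4043 0.1943 0.2165] q [-0.303  0.132 -0.204  1.813  0.029  1.199 -2.124] w 0.05867231159110502 F [ 0.   0.4 -0.1]
shift mm [143.8  -0.2 128.7] rotvec [-0.    -0.001  0.001]
```

View pics/d.png

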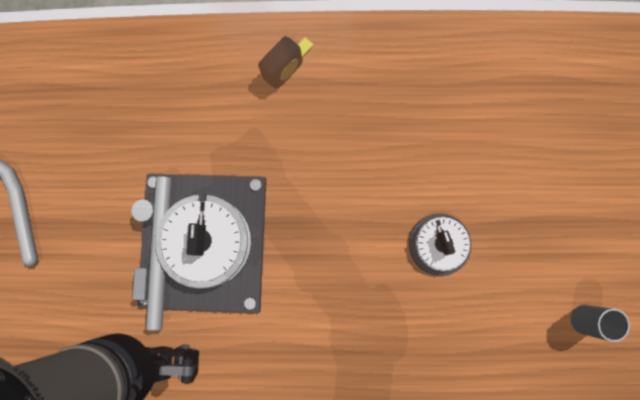

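View pics/dz.png

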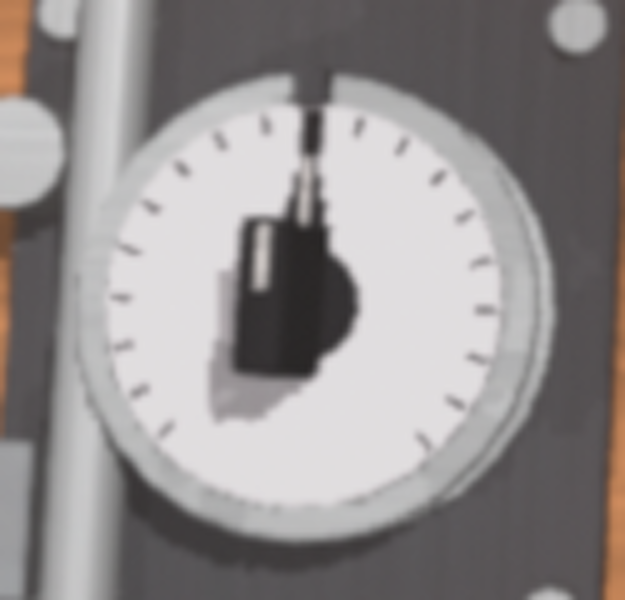

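The pointer tip at crop (309,157) now meets the zero mark at crop (312,130). The small dial looks unchanged. I'll put numbers on both and hand in.

```bash
python3 -c "
from h import *
c=np.array([.5482,.1891]);d=get_image('top')
for z in(.055,.062):
    t=onplane(d,[[140+307/5,180+155/5]],z)[0,:2]-c;print(np.linalg.norm(t),np.arctan2(t[1],t[0])+.039)
a=cv2.imread('pics/top0.png')[205:285,400:480].astype(int);b=d['image'][205:285,400:480].astype(int);print('small diff',abs(a-b).max(),abs(a-b).mean())
s=state();print(abs(s['qd']).max(),s['contact_force'])
job_done()"
```

```text
0.044658449559057824 0.009077323200414805
0.04397223754346695 -0.033702702480221926
small diff 3 1.2772395833333334
0.009475125464267695 [ 0.99490185 -0.85900402  0.05759606]
the job is handed in; nothing more can be done
```

The big dial's pointer now stands at the zero mark, and the job is handed in. I pinched the black bar knob from above and turned it about 1.34 rad clockwise. Then I opened the jaws, lifted off and moved clear; the robot's clock read about 8.7 s of the allowed 32 s.

Last checks:
- **Big dial:** the pointer reads between −0.03 and +0.01 rad from the mark, depending on the height assumed for the blade; the limit is 0.18. The tip measured 44–45 mm from the axis against the 47 mm given. It blends into the mark in the picture, so I take that as a small reading error.
- **Small dial:** its picture before and after matches to within noise (at most 3 grey levels).
- **Robot:** at rest and touching nothing, with about 1 N on the force reading.

No check failed.

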